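# Time the airing: wind the bench timer, then crack the stuck drying-box lid

### The job

Wind the white clockwork timer fully by turning its key clockwise in several part turns, until the key meets its stop with the red wing over the red mark. Then take the bar handle of the green drying box, pull the stuck lid up until its seal breaks, and hold the lid slightly open, about 20 mm at the front edge, without letting it jump wide open. Finish while still holding the handle with the lid ajar, and leave everything else on the bench where it is.

Things in the scene. Friction and masses are not known exactly. Their poses are not given: they have to be found in the camera images.
- timer: White round clockwork timer, 100 mm across, 45 mm high, screwed to the bench. Origin: centre of its underside, z up, so it lies on the key's vertical axis. A red mark on its top face lies towards its own -x side, where the key's red wing points when fully wound.
- key (a joint): Angle of the timer's sprung key in rad, growing clockwise seen from above from 0 (run down) to the stop at 3.14 (fully wound); starts at 0.6 to 1.2. At value q the wing's red end points along the timer's yaw minus q (at 0 along its own +x). Turning takes 0.15 to 0.25 N m; the works hold what is wound when the key is let go.
- key_grip (a point): Point on the key's axis, 76 mm above the bench, a good TCP height. The key is an upright flat wing 52 mm long, 10 mm thick (grip across this), from 56 to 88 mm above the bench, one end red, the other black, over a 60 mm disc whose top is 51 mm above the bench. The point's axes are the timer's and do not turn with the key.
- box: Green airtight drying box, 180 (x) by 220 (y) by 90 mm high, screwed to the bench. Origin: centre of its underside; its front faces its own -x. The lid, a green slab 190 by 230 by 12 mm of about 0.4 kg, is hinged along the back (+x) edge; its top is 105 mm above the bench when closed.
- lid (a joint): Opening angle of the lid in rad: 0 closed, growing as the front edge, 185 mm from the hinge, rises (0.11 is 20 mm there); limit 0.8. The rubber gasket sticks: 15 to 20 N straight up at the handle breaks it, then the pull drops to 4 to 10 N within some 8 mm. It falls shut and re-seals if let go.
- lid_handle (a point): Middle of the lid's bar handle: round steel bar 12 mm thick, 106 mm long, along the box's y, on two posts 90 mm apart, 36 mm above the lid's top, 141 mm above the bench when closed. Moves with the lid, with the lid's axes. Can be pinched from above, fingers closing along the box's x; the bar turns in the pads as the lid tilts.
- lid_hinge (a point): Middle of the lid's hinge axis, 90 mm above the bench and 90 mm behind the box's origin; the closed handle is 155 mm in front of it and 51 mm above it. Its axes are the box's; the lid turns about its y.
- mallet: Bystander: turned wooden mallet standing upright, 76 mm across, 200 mm high. Origin: centre of its underside.
- chisel: Bystander: wood-handled chisel lying on the bench, 230 mm long, 30 mm high. Origin: where blade and handle meet, at bench height; x along the blade.
- knife: Bystander: red marking knife lying in front of the box, 145 mm long, 14 mm high. Origin at its underside near the middle; x along the blade.
- board: Bystander: pine board with three tails, 160 by 100 by 20 mm, lying behind the timer. Origin: middle of its underside.
- finish: Bystander: amber bottle of finish, 64 mm across, 150 mm high, standing. Origin: centre of its underside.
- wax: Bystander: flat metal wax tin, 80 mm across, 45 mm high. Origin: centre of its underside.
- stone: Bystander: grey sharpening stone, 70 by 170 by 25 mm. Origin: centre of its underside.

How it is judged:
On the way, in this order (a step that is already met when the one before it is completed fails the run):
1. the timer's key is wound to its stop (within about 0.25 rad) (value of joint key above 2.9 rad), for 0.2 s.
2. the lid is broken free and raised by the fingers (value of joint lid above 0.045 rad and contact force between the fingers and lid above 1 N), for 0.2 s.
At the end, for the whole second after the job is handed in: The key is still wound (above 2.85 rad) and the fingers, bearing on the lid with more than 1 N, hold it still and ajar: 0.045 to 0.19 rad, that is 8 to 35 mm open at the front edge. No bystander touches the lid (all of step 2 and value of joint key above 2.85 rad and value of joint lid below 0.19 rad and linear speed of lid below 0.03 m/s and contact force between lid and mallet below 0.2 N and contact force between lid and chisel below 0.2 N and contact force between lid and knife below 0.2 N and contact force between lid and board below 0.2 N and contact force between lid and finish below 0.2 N and contact force between lid and wax below 0.2 N and contact force between lid and stone below 0.2 N); the arm keeps its last pose, push and grip.
It fails at once if the lid jumps wide open (more than 0.30 rad, 55 mm at the front edge) (value of joint lid above 0.3 rad).
It fails at once if the lid is opened before the timer is wound (value of joint lid above 0.045 rad and value of joint key below 2.8 rad).
It fails at once if a bystander is moved more than 30 mm or knocked over (distance of any of mallet, chisel, knife, board, finish, wax, stone from where it was at the start of the episode above 0.03 m or angle between any of mallet, chisel, knife, board, finish, wax, stone's own z axis and vertical above 0.5 rad).
It also fails if it takes over 51 s, if anything falls off the work surface, if the arm or the gripper's body presses on something with over 40 N, if the wrist force passes 120 N, or if a joint passes its speed limit or range.

### The arm

A 6-joint arm with a two-finger parallel gripper is mounted at the origin on the work surface. World frame = base frame: x ahead of the robot, y to its left, z up, the work surface at z = 0. Lengths are in m, angles in rad, forces in N, time in s.
With the tool pointing down it reaches from about 0.375 to 0.975 m from the base axis. Payload 3.8 kg.
Tool frame: the origin (TCP) lies between the finger pads, 19 mm behind the fingertips; this is the grasp point; z points along the fingers, y is the line along which they close (so a half turn about z gives the same grasp; the last joint's range is limited). The gripper opens to 85 mm and grips with 20 to 120 N. Pads are 22 mm wide; open, the fingers measure 114 mm over their backs; the gripper's body (76 mm by 85 mm) begins 54 mm behind the grasp point. The pads swing forward as they close: fully open they stand 13 mm farther back than shut.
Start: joints at [-1.211, 0.264, 1.604, -0, 1.274, -0.037], TCP at [0.261, -0.623, 0.25] pointing down, gripper open.
Joint ranges: [-2.63, 2.63], [-0.94, 2.18], [0.31, 2.57], [-1.31, 4.45], [0, 2.66], [-2.55, 2.55]. Speed limits (rad/s): [2.57, 2.57, 3.14, 3.14, 3.14, 3.14].

### API

Orientations are given as a rotation vector (axis times angle).
In Python, from workcell import bot, read_camera, camera_info, finish_job gives the robot as it stands (bot), with the cameras as plain functions and the job as plain functions.
- The arm moves only by the shell command python3 jog.py [OPENING] [FORCE], which reads ROWS from standard input. ROWS is a JSON list of rows, 1 to 5 of them, each of 4 numbers: dx, dy, dz in shares of the most that a row can go, 1 being 62.5 mm, then a turn about the tool's z in parts of the range, where 1.0 means 4 rad; each row shifts and turns the commanded pose from where the row before left it, along the tool's axes as they then stand; what a row does not reach is not made up. A row lasts 1/8 s, in which the tool goes at most 0.0625 m and 0.188 rad, less where a joint would pass 70% of its speed; a pose out of reach is approached as far as the arm can. OPENING is the opening from 0.0 (shut) to 1.0 (fully open), set as the command begins (- or left out keeps the last). The fingers move at their own pace and stop on an object; FORCE is the grip in N (left out, the last holds). Time passes only in rows, so rows that do not move let the fingers close. It prints the time, the measured TCP pose, the force, the opening and the grip force at its end. No shift or turn number may pass 1 either way. Input that does not fit is refused with a message, and nothing moves.
- bot.read_state(): the state, without advancing time (a new reading comes with each control period).
- read_camera(name): name is "scene" or "top"; returns the picture (400x640x3 uint8, red, green, blue); there is no depth.
- camera_info(name): a dict with "intrinsics" (3x3 intrinsics, pixels), "k1" (the pictures are not rectified: a ray, as slopes to the right and down, at radius r is drawn at 1 + k1 r^2 times it, then the intrinsics apply), "extrinsics" (4x4, takes a point from camera to world coordinates). Camera axes: x right, y down, z forward; pixel columns grow to the right and rows downward; lengths in m; the calibration is good to about 2 mm. A picture is of the moment at which its call begins. camera_info takes no time and is no camera call.
- finish_job(): hands the job in; it is judged then, once.
The state is a dict: "time": time; "q": joint angles; "joint_vel": joint speeds; "joint_torque": joint torques, N m; "tool_pos": TCP position; "tcp_rot": TCP orientation; "wrist_force": force on the tool from outside, world axes, zero at the start; "torque": the same for the moment, N m; "width": opening from 0.0 (shut) to 1.0 (fully open); "grip_force": force on a finger pad.
Only numpy, scipy, OpenCV 4.12 (cv2) and the standard library are available. Lean on these libraries where they do the work, as an engineer would, in place of code of your own. Each camera call takes 0.05 s, during which the arm holds its last target. There are 200 camera calls.

## Working session

There is one attempt and no reset: what is moved stays moved. The work goes in short steps, Python scripts to look and compute and a shell command to move; the robot and the scene stay as the last step left them, time stands still between calls to the robot, and variables do not carry over. Pictures are saved under pics/ and viewed, at most 10 in all, crops included, and the job is handed in when it is done.

```bash
ls; mkdir -p pics
python3 - <<'E'
from workcell import bot, read_camera, camera_info, finish_job
import cv2
for n in("scene","top"):
    im=read_camera(n); cv2.imwrite(f"pics/{n}0.png",im[:,:,::-1]); i=camera_info(n); print(i)
s=bot.read_state(); print(s)
E
```

```text
jog.py
pics
workcell.py
{'intrinsics': array([[362.32009153,   0.        , 316.91112007],
       [  0.        , 362.32009153, 199.3561522 ],
       [  0.        ,   0.        ,   1.        ]]), 'k1': 0.0013884095947821057, 'extrinsics': array([[-0.60672908,  0.67756941, -0.41566756,  1.09069248],
       [ 0.79477583,  0.52664138, -0.30162932,  0.33762355],
       [ 0.01453294, -0.5133698 , -0.85804443,  1.15885085],
       [ 0.        ,  0.        ,  0.        ,  1.        ]])}
{'intrinsics': array([[496.50492507,   0.        , 307.65594345],
       [  0.        , 496.50492507, 202.60940988],
       [  0.        ,   0.        ,   1.        ]]), 'k1': 0.025413936752119132, 'extrinsics': array([[ 0.02507689, -0.98786982,  0.15324611,  0.35943998],
       [-0.9996568 , -0.02361762,  0.01133567, -0.01832938],
       [-0.00757886, -0.15347778, -0.98812304,  1.60181779],
       [ 0.        ,  0.        ,  0.        ,  1.        ]])}
{'time': 0.1, 'q': array([-1.21086435e+00,  2.64706817e-01,  1.60525945e+00, -1.36952290e-05,
        1.27375954e+00, -3.69153149e-02]), 'joint_vel': array([ 0.00060873, -0.00095753, -0.00208858,  0.00061284, -0.00053868,
       -0.00097278]), 'joint_torque': array([ 1.12285265e-04, -5.16708219e+01, -3.68588769e+01, -4.42679280e-06,
        6.28044829e-03,  2.10190257e-05]), 'tool_pos': array([ 0.26065104, -0.62193769,  0.24875509]), 'tcp_rot': array([-3.07788668e+00, -6.18875367e-01,  5.58747486e-04]), 'wrist_force': array([ 0.81336018,  0.24438109, -0.28431606]), 'torque': array([-0.0347121 , -0.04117065, -0.0307037 ]), 'grip_force': 0.0, 'width': 1.0008021701101206}
```

View pics/scene0.png

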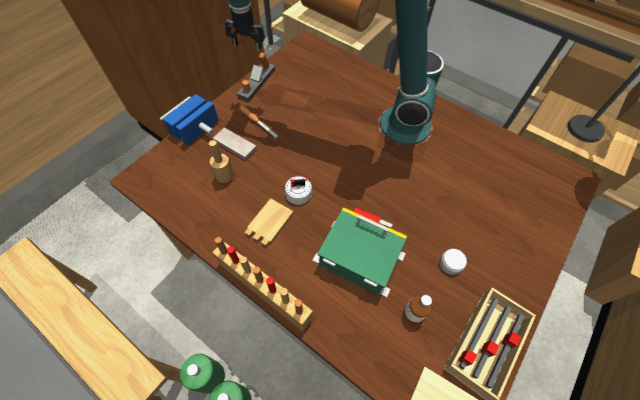

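View pics/top0.png

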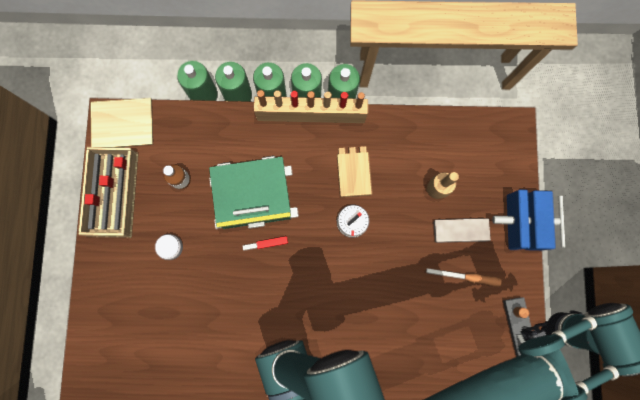

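The scene picture shows the timer at about (298,190) and the box at (360,250). In the top picture the timer is at about (353,221) and the handle bar at (251,210). Next I'll enlarge both.

Run:
```python
import cv2,numpy as np
s=cv2.imread("pics/scene0.png");t=cv2.imread("pics/top0.png")
def c(im,x,y,w,h): return cv2.resize(im[y:y+h,x:x+w],(400,300),interpolation=cv2.INTER_CUBIC)
cv2.imwrite("pics/crop0.png",np.vstack([np.hstack([c(s,270,165,56,42),c(t,325,200,56,42)]),np.hstack([c(s,310,200,100,75),c(t,205,150,100,75)])]))
```

```text
(no output)
```

View pics/crop0.png

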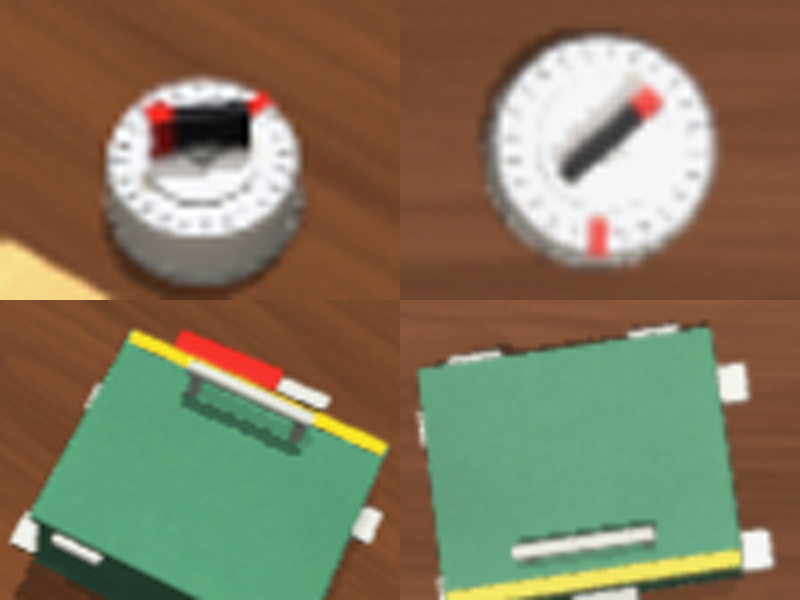

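Pixel positions from the crops (top-left offset plus crop over scale):
- **Key, scene view:** red end at crop (158,110), black end at (245,107).
- **Key, top view:** red tip at (655,98), black tip at (568,175). The red mark is at the bottom, (598,236).
- **Bar, scene view:** ends at (190,367) and (313,416).
- **Bar, top view:** ends at (514,553) and (655,533).

```bash
cat > h.py <<'E'
from workcell import bot, read_camera, camera_info, finish_job
import numpy as np
from scipy.optimize import least_squares
from scipy.spatial.transform import Rotation as R
def proj(n,p):
    i=camera_info(n);E=i["extrinsics"];c=E[:3,:3].T@(np.asarray(p)-E[:3,3]);s=c[:2]/c[2];s=s*(1+i["k1"]*(s@s))
    return (i["intrinsics"]@[*s,1])[:2]
def tri(a,b):
    r=least_squares(lambda p:np.r_[proj("scene",p)-a,proj("top",p)-b],[.6,0,.1]);return r.x,np.abs(r.fun).max()
def atz(n,px,z): return np.r_[least_squares(lambda p:proj(n,[*p,z])-px,[.6,0]).x,z]
def px(x,y,s,ox,oy): return np.array([ox+(x+.5)/s-.5,oy+(y+.5)/s-.5])
E
python3 - <<'E'
from h import *
T=lambda x,y:px(x-400,y,50/7,325,200); S=lambda x,y:px(x,y,50/7,270,165)
TB=lambda x,y:px(x-400,y-300,4,205,150); SB=lambda x,y:px(x,y-300,4,310,200)
f=lambda n,a,b:print(n,*[np.round(v,4) for v in tri(a,b)])
f("red",S(158,110),T(655,98));f("black",S(245,107),T(568,175))
f("centre",S(201,109),T(611.5,136.5))
f("bar1",SB(313,416),TB(514,553));f("bar2",SB(190,367),TB(655,533))
f("mark",S(260,100),T(598,236))
for z in(.088,):
  r,b=atz("top",T(655,98),z),atz("top",T(568,175),z);print(r,b,(r+b)/2,np.linalg.norm(r-b),np.arctan2(*(r-b)[1::-1]))
print("dial",atz("top",T(602,148),.045),"mark",atz("top",T(598,236),.045))
a,b=atz("top",TB(514,553),.147),atz("top",TB(655,533),.147);print(a,b,(a+b)/2,np.linalg.norm(a-b),np.arctan2(*(a-b)[1::-1]))
# lid corners top
for c in[(418,368),(710,327),(742,567)]:print("corner",atz("top",TB(*c),.105))
s=bot.read_state();print(R.from_rotvec(s["tcp_rot"]).as_matrix())
E
```

```text
red [ 0.5639 -0.1616  0.0869] 0.8251
black [ 0.5316 -0.1273  0.0819] 0.193
centre [ 0.5479 -0.1446  0.0839] 0.2754
bar1 [0.5489 0.2194 0.145 ] 0.4402
bar2 [0.5674 0.1168 0.1359] 0.5771
mark [ 0.5076 -0.1411  0.0487] 0.6645
[ 0.56488528 -0.16338053  0.088     ] [ 0.53068539 -0.12642691  0.088     ] [ 0.54778533 -0.14490372  0.088     ] 0.050350800254874484 -0.8240801505187304
dial [ 0.5478949  -0.14433737  0.045     ] mark [ 0.5089128  -0.14300558  0.045     ]
[0.54908128 0.21795997 0.147     ] [0.56650662 0.11427592 0.147     ] [0.55779395 0.16611795 0.147     ] 0.10513811532596598 1.737302215887274
corner [0.69668564 0.30573817 0.105     ]
corner [0.73450445 0.08149974 0.105     ]
corner [0.54799005 0.0510351  0.105     ]
[[ 9.22282606e-01  3.86515475e-01 -7.63576788e-04]
 [ 3.86516224e-01 -9.22280457e-01  1.99185359e-03]
 [ 6.56502894e-05 -2.13218674e-03 -9.99997725e-01]]
```

The key axis is at (0.548, -0.1447) with its top near 0.085, as expected, and the wing length comes out at 50 mm. The red end points at -0.824 and the mark gives a timer yaw of about -0.03, so q is about 0.79. The handle is at (0.558, 0.166, 0.141) with a box yaw of 0.167. Both agree with the text, so I'll go to the timer.

Careful with the scale: shifts go in shares of 62.5 mm and turns go in shares of 4 rad. That gives: 0.045 m is 0.72, -0.033 m is -0.528.

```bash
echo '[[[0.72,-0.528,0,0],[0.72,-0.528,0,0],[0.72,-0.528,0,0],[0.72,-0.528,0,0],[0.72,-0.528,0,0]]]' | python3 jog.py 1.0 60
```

```text
refused: ROWS must be a list of rows, each a list of 4 numbers. Nothing was moved.
```

I used the wrong layout. The manual says a list of rows, each a list of 4 numbers; once more.

```bash
echo '[[0.72,-0.528,0,0],[0.72,-0.528,0,0],[0.72,-0.528,0,0],[0.72,-0.528,0,0],[0.72,-0.528,0,0]]' | python3 jog.py 1.0 60; echo '[[0.72,-0.528,0,0],[0.72,-0.528,0,0],[0.72,-0.528,0,0],[0.72,-0.528,0,0],[0.72,-0.528,0,0]]' | python3 jog.py; echo '[[0,0,0,-0.045],[0,0,0,-0.045],[0,0,0,-0.045],[0,0,0,-0.045],[0,0,0,-0.045]]' | python3 jog.py;echo '[[0,0,0,-0.045],[0,0,0,-0.045],[0,0,0,-0.045],[0,0,0,-0.045],[0,0,0,-0.045]]' | python3 jog.py
cat >> h.py <<'E'
def to(x,y,z,a=None):
    s=bot.read_state();M=R.from_rotvec(s["tcp_rot"]).as_matrix();c=np.arctan2(M[1,0],M[0,0])
    print("t",s["time"],"pos",s["tool_pos"].round(4),"a",c.round(3),"move",(M.T@([x,y,z]-s["tool_pos"])).round(4),"turn",None if a is None else round((c-a+np.pi)%(2*np.pi)-np.pi,3),"q6",s["q"][5].round(3),"F",s["wrist_force"].round(2),"M",s["torque"].round(3),"w",s["width"].round(3),s["grip_force"])
E
python3 -c "
from h import *
to(.548,-.1447,.076,2.317)"
```

```text
time: 0.72
tool_pos: [0.4051, -0.3816, 0.2495]
tcp_rot: [-3.08, -0.618, 0.0]
wrist_force: [-0.7, -0.7, -0.2]
width: 1.002
grip_force: 0.0
time: 1.35
tool_pos: [0.5488, -0.1425, 0.2496]
tcp_rot: [-3.08, -0.619, 0.001]
wrist_force: [-0.5, -0.4, 0.1]
width: 1.003
grip_force: 0.0
time: 1.98
tool_pos: [0.548, -0.1441, 0.2493]
tcp_rot: [-2.497, -1.904, 0.001]
wrist_force: [-0.1, -0.4, 0.1]
width: 0.999
grip_force: 0.0
time: 2.6
tool_pos: [0.548, -0.1441, 0.2494]
tcp_rot: [-1.421, -2.801, 0.0]
wrist_force: [0.3, -0.4, -0.6]
width: 1.001
grip_force: 0.0Traceback (most recent call last):
  File "<string>", line 3, in <module>
    to(.548,-.1447,.076,2.317)
    ~~^^^^^^^^^^^^^^^^^^^^^^^^
  File "h.py", line 14, in to
    print("t",s["time"],"pos",s["tool_pos"].round(4),"a",c.round(3),"move",(M.T@([x,y,z]-s["tool_pos"])).round(4),"turn",None if a is None else round((c-a+np.pi)%(2*np.pi)-np.pi,3),"q6",s["q"][5].round(3),"F",s["wrist_force"].round(2),"M",s["torque"].round(3),"w",s["width"].round(3),s["grip_force"])
                                                                                                                                                                                                                                                                        ^^^^^^^^^^^^^^^^
AttributeError: 'float' object has no attribute 'round'
```

Converted, 0.045 m is 0.72, 0.038 m is 0.608, -0.12 rad is -0.03.

```bash
sed -i 's/s\["width"\].round(3)/round(s["width"],3)/' h.py; echo '[[0,0,0.72,-0.03],[0,0,0.72,0],[0,0,0.72,0],[0,0,0.608,0],[0,0,0,0]]' | python3 jog.py; python3 -c "
from h import *
import cv2
to(.548,-.1447,.076,2.317)
s=read_camera('scene');t=read_camera('top')
c=lambda im,x,y:cv2.resize(im[y:y+75,x:x+100,::-1],(400,300),interpolation=cv2.INTER_CUBIC)
cv2.imwrite('pics/c1.png',np.hstack([c(s,250,145),c(t,305,180)]))"
```

```text
time: 3.22
tool_pos: [0.5446, -0.1432, 0.073]
tcp_rot: [-1.256, -2.87, 0.002]
wrist_force: [-0.1, -0.1, 0.2]
width: 1.0
grip_force: 0.0
t 3.225 pos [ 0.5446 -0.1432  0.073 ] a 2.317 move [-0.0034  0.0014 -0.003 ] turn -0.0 q6 -1.047 F [-0.07 -0.14  0.23] M [ 0.003 -0.002  0.02 ] w 1.0 0.0
```

View pics/c1.png

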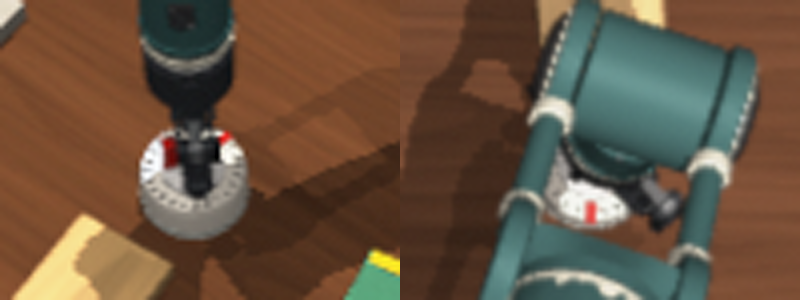

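The fingers straddle the wing: red is visible left of the finger in the scene crop, near (168,152). I'll correct by 3 mm and close.

Converted, -0.003 m is -0.048, 0.001 m is 0.016.

```bash
echo '[[-0.048,0.016,-0.048,0],[0,0,0,0]]' | python3 jog.py; echo '[[0,0,0,0],[0,0,0,0],[0,0,0,0],[0,0,0,0],[0,0,0,0]]' | python3 jog.py 0 80 ; python3 -c "
from h import *
to(.548,-.1447,.076,2.317)"
```

```text
time: 3.58
tool_pos: [0.5533, -0.1466, 0.0826]
tcp_rot: [1.257, 2.874, 0.001]
wrist_force: [0.1, -0.7, 0.1]
width: 1.0
grip_force: 0.0
time: 4.2
tool_pos: [0.551, -0.1459, 0.0808]
tcp_rot: [-1.259, -2.878, 0.001]
wrist_force: [-3.1, 0.7, 5.9]
width: 0.101
grip_force: 91.7
t 4.2 pos [ 0.551  -0.1459  0.0808] a 2.317 move [ 0.0029 -0.0013  0.0048] turn -0.0 q6 -1.048 F [-3.15  0.71  5.91] M [ 0.007  0.483 -0.035] w 0.101 91.66289334185421
```

Gripped, but that reading was a transient, so the grip sits 3 mm off along the wing and 5 mm high. I'll reopen and recentre.

Converted, 0.004 m is 0.064, 0.003 m is 0.048.

```bash
echo '[[0,0,0,0],[0,0,0,0],[0.048,-0.016,0.064,0],[0,0,0,0],[0,0,0,0]]' | python3 jog.py 0.6;echo '[[0,0,0,0],[0,0,0,0]]' | python3 jog.py; python3 -c "
from h import *
to(.548,-.1447,.076,2.317)"
```

```text
time: 4.82
tool_pos: [0.5481, -0.1442, 0.0757]
tcp_rot: [-1.259, -2.878, 0.0]
wrist_force: [0.3, -1.0, 0.6]
width: 0.6
grip_force: 0.0
time: 5.08
tool_pos: [0.5485, -0.1443, 0.0761]
tcp_rot: [1.259, 2.878, 0.0]
wrist_force: [-1.1, 0.4, -0.7]
width: 0.598
grip_force: 0.0
t 5.075 pos [ 0.5485 -0.1443  0.0761] a 2.317 move [ 0.0001 -0.0006  0.0001] turn -0.0 q6 -1.047 F [-1.14  0.41 -0.74] M [-0.004  0.035 -0.017] w 0.598 0.0
```

Converted, 0.16 rad is 0.04.

```bash
echo '[[0,0,0,0],[0,0,0,0],[0,0,0,0],[0,0,0,0]]' | python3 jog.py 0 80; echo '[[0,0,0,0.04],[0,0,0,0.04],[0,0,0,0.04],[0,0,0,0.04],[0,0,0,0.04]]' | python3 jog.py;echo '[[0,0,0,0],[0,0,0,0]]' | python3 jog.py; python3 -c "
from h import *
to(.548,-.1447,.076,1.517)"
```

```text
time: 5.58
tool_pos: [0.5489, -0.1439, 0.0765]
tcp_rot: [1.259, 2.877, 0.001]
wrist_force: [0.4, 2.9, 3.1]
width: 0.139
grip_force: 78.3
time: 6.2
tool_pos: [0.5483, -0.1441, 0.0764]
tcp_rot: [-2.285, -2.155, 0.0]
wrist_force: [-1.5, 2.8, 4.5]
width: 0.141
grip_force: 78.6
time: 6.45
tool_pos: [0.5483, -0.1441, 0.0764]
tcp_rot: [-2.277, -2.164, -0.0]
wrist_force: [-1.6, 3.0, 4.6]
width: 0.141
grip_force: 78.7
t 6.45 pos [ 0.5483 -0.1441  0.0764] a 1.52 move [-0.0006 -0.0003  0.0004] turn 0.003 q6 -0.25 F [-1.59  2.98  4.63] M [ 0.498  0.218 -0.017] w 0.141 78.7471854686737
```

Converted, 0.16 rad is 0.04.

```bash
echo '[[0,0,0,0.04],[0,0,0,0.04],[0,0,0,0.04],[0,0,0,0.04],[0,0,0,0.04]]' | python3 jog.py;echo '[[0,0,0,0],[0,0,0,0]]' | python3 jog.py; python3 -c "
from h import *
to(.548,-.1447,.076,.717)"; echo '[[0,0,0,0.03],[0,0,0,0.03],[0,0,0,0.03],[0,0,0,0.03],[0,0,0,0.03]]' | python3 jog.py; python3 -c "
from h import *
to(.548,-.1447,.076,.117)"
```

```text
time: 7.08
tool_pos: [0.5478, -0.1439, 0.0764]
tcp_rot: [-2.942, -1.1, 0.002]
wrist_force: [-2.5, 3.9, 6.1]
width: 0.144
grip_force: 79.0
time: 7.32
tool_pos: [0.5478, -0.1439, 0.0764]
tcp_rot: [-2.939, -1.106, 0.002]
wrist_force: [-2.3, 4.2, 6.6]
width: 0.142
grip_force: 79.0
t 7.325 pos [ 0.5478 -0.1439  0.0764] a 0.72 move [-0.0004  0.0007  0.0004] turn 0.003 q6 0.549 F [-2.34  4.17  6.57] M [0.585 0.443 0.002] w 0.142 78.99604082107544
time: 7.95
tool_pos: [0.5476, -0.1435, 0.0764]
tcp_rot: [-3.135, -0.183, 0.003]
wrist_force: [-3.8, 5.2, 8.3]
width: 0.143
grip_force: 79.1
t 7.95 pos [ 0.5476 -0.1435  0.0764] a 0.117 move [0.0003 0.0013 0.0004] turn -0.0 q6 1.153 F [-3.76  5.24  8.33] M [0.95  0.491 0.273] w 0.143 79.10752773284912
```

Converted, 0.05 rad is 0.0125.

```bash
for i in 1; do echo '[[0,0,0,0.0125],[0,0,0,0],[0,0,0,0.0125],[0,0,0,0]]' | python3 jog.py | tail -3; done; python3 -c "
from h import *
to(.548,-.1447,.076,-.034)"; echo '[[0,0,0,0.0125],[0,0,0,0.0125],[0,0,0,0]]' | python3 jog.py >/dev/null; python3 -c "
from h import *
import cv2
to(.548,-.1447,.076,-.034)
s=read_camera('scene');t=read_camera('top')
c=lambda im,x,y:cv2.resize(im[y:y+60,x:x+80,::-1],(400,300),interpolation=cv2.INTER_CUBIC)
cv2.imwrite('pics/c2.png',np.hstack([c(s,260,155),c(t,315,190)]))"
```

```text
wrist_force: [-3.5, 6.0, 8.2]
width: 0.144
grip_force: 79.1
t 8.45 pos [ 0.5476 -0.1434  0.0764] a 0.02 move [0.0004 0.0013 0.0004] turn 0.054 q6 1.25 F [-3.51  5.96  8.19] M [0.893 0.509 0.128] w 0.144 79.13179278373718
t 8.825 pos [ 0.5476 -0.1433  0.0764] a -0.08 move [0.0005 0.0013 0.0004] turn -0.046 q6 1.35 F [-3.35  5.33  8.88] M [0.963 0.523 0.081] w 0.142 79.13951396942139
```

View pics/c2.png

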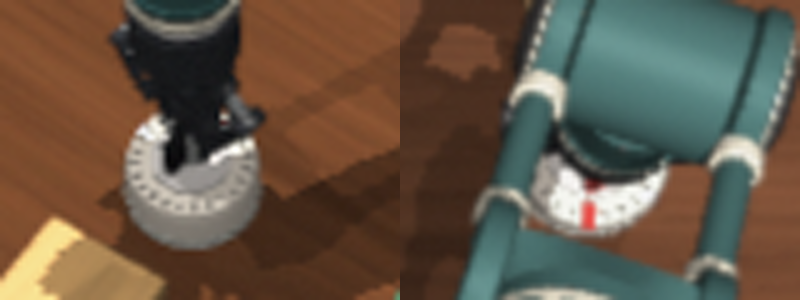

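The red end now shows just above the mark, in the top crop near (592,183). I'll creep on until the torque shows the stop.

Converted, 0.05 rad is 0.0125.

```bash
for i in 1; do echo '[[0,0,0,0.0125],[0,0,0,0.0075]]' | python3 jog.py >/dev/null; python3 -c "
from h import *
to(.548,-.1447,.076,-.034)"; echo '[[0,0,0,0.01],[0,0,0,0.01]]' | python3 jog.py >/dev/null; python3 -c "
from h import *
to(.548,-.1447,.076,-.034)";echo '[[0,0,0,0.01],[0,0,0,0.01]]' | python3 jog.py >/dev/null; python3 -c "
from h import *
to(.548,-.1447,.076,-.034)"; done
```

```text
t 9.175 pos [ 0.5476 -0.1433  0.0764] a -0.159 move [0.0006 0.0014 0.0004] turn -0.125 q6 1.429 F [-3.17  6.75  7.21] M [1.046 0.488 0.665] w 0.14 79.14588332176208
t 9.425 pos [ 0.5476 -0.1432  0.0764] a -0.238 move [0.0007 0.0014 0.0004] turn -0.204 q6 1.509 F [-3.37  6.89  8.47] M [1.138 0.527 1.128] w 0.143 81.6202908998821
t 9.675 pos [ 0.5471 -0.143   0.0764] a -0.316 move [0.0014 0.0013 0.0004] turn -0.282 q6 1.587 F [-4.    7.86  8.58] M [1.434 0.86  1.948] w 0.146 110.47749886871773
```

The torque rises to about 2 N m at the stop. I'll back off, release, rise and check.

Converted, -0.1 rad is -0.025.

```bash
echo '[[0,0,0,-0.025],[0,0,0,-0.025],[0,0,0,0]]' | python3 jog.py >/dev/null;echo '[[0,0,0,0],[0,0,0,0],[0,0,0,0],[0,0,-0.48,0],[0,0,-0.96,0]]' | python3 jog.py 1.0;echo '[[0,0,-0.96,-0.045],[0,0,0,-0.045],[0,0,0,-0.045],[0,0,0,-0.045],[0,0,0,-0.045]]' | python3 jog.py >/dev/null;echo '[[0,0,0,-0.045],[0,0,0,-0.045],[0,0,0,-0.045],[0,0,0,-0.045],[0,0,0,-0.045]]' | python3 jog.py >/dev/null; python3 -c "
from h import *
to(.558,.166,.25,1.738)"
```

```text
time: 10.68
tool_pos: [0.5458, -0.1438, 0.1634]
tcp_rot: [-3.134, 0.193, 0.012]
wrist_force: [0.4, -0.2, 0.4]
width: 1.0
grip_force: 0.0
t 11.925 pos [ 0.5483 -0.1445  0.2257] a 1.683 move [ 0.3075  0.0445 -0.0243] turn -0.055 q6 -0.414 F [0.97 0.92 0.07] M [ 0.055 -0.009 -0.023] w 1.0 0.0
```

Converted, 0.0513 m is 0.8208, 0.0074 m is 0.1184.

```bash
echo '[[0.8208,0.1184,0,0],[0.8208,0.1184,0,0],[0.8208,0.1184,0,0],[0.8208,0.1184,0,0],[0.8208,0.1184,0,0]]' | python3 jog.py >/dev/null;echo '[[0.8208,0.1184,0,0],[0,0,0,-0.0138],[0,0,0,0],[0,0,0,0],[0,0,0,0]]' | python3 jog.py >/dev/null; python3 -c "
from h import *
import cv2
to(.558,.166,.141,1.738)
s=read_camera('scene');t=read_camera('top')
c=lambda im,x,y:cv2.resize(im[y:y+42,x:x+56,::-1],(400,300),interpolation=cv2.INTER_CUBIC)
cv2.imwrite('pics/c3.png',np.hstack([c(s,270,165),c(t,325,200)]))"
```

```text
t 13.175 pos [0.56   0.1657 0.2259] a 1.73 move [ 0.0006 -0.0019  0.0849] turn -0.008 q6 0.086 F [ 0.8  -0.51  0.19] M [ 0.036  0.01  -0.014] w 1.001 0.0
```

View pics/c3.png

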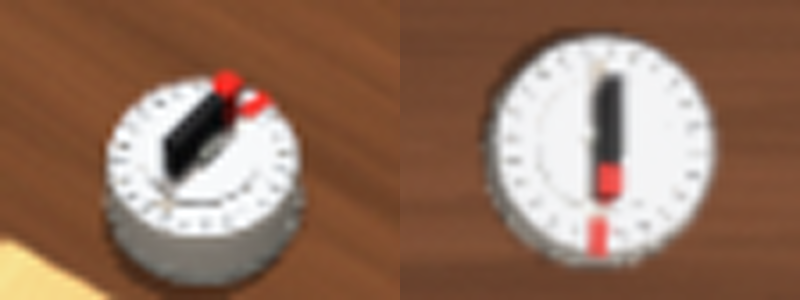

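The red wing end lies in line with the red mark (top crop, wing tip at (609,195), mark at (598,236)), so the key is fully wound. Now down to the bar.

Converted, 0.03 m is 0.48, 0.025 m is 0.4.

```bash
echo '[[0,-0.032,0.48,0],[0,0,0.48,0],[0,0,0.4,0],[0,0,0,0],[0,0,0,0]]' | python3 jog.py 0.7; echo '[[0,0,0,0],[0,0,0,0],[0,0,0,0]]' | python3 jog.py>/dev/null; python3 -c "
from h import *
import cv2
to(.558,.166,.141,1.738)
s=read_camera('scene');t=read_camera('top')
c=lambda im,x,y:cv2.resize(im[y:y+75,x:x+100,::-1],(400,300),interpolation=cv2.INTER_CUBIC)
cv2.imwrite('pics/c4.png',np.hstack([c(s,310,180),c(t,205,160)]))"
```

```text
time: 13.9
tool_pos: [0.5587, 0.1661, 0.142]
tcp_rot: [2.036, 2.392, 0.002]
wrist_force: [0.6, -0.7, -0.3]
width: 0.703
grip_force: 0.0
t 14.275 pos [0.5583 0.1663 0.1417] a 1.732 move [-0.0002 -0.0004  0.0007] turn -0.006 q6 0.086 F [ 0.46 -0.62 -0.36] M [0.014 0.072 0.004] w 0.7 0.0
```

View pics/c4.png

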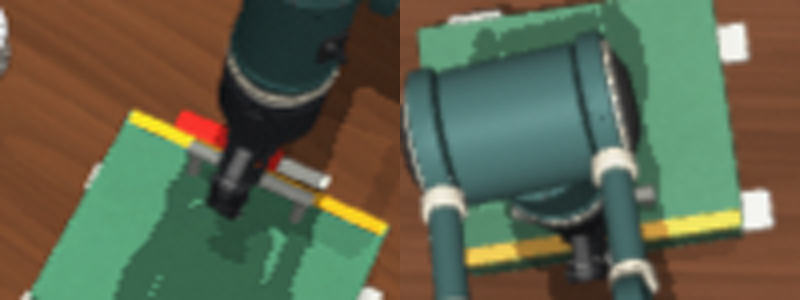

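The fingers stand on both sides of the bar at its middle, near scene crop (240,170). I'll close and test a small lift.

Converted, -0.002 m is -0.032, 0.0007 m is 0.0112.

```bash
echo '[[0,0,0,0],[0,0,0,0],[0,0,0,0],[0,0,0,0],[0,0,0,0]]' | python3 jog.py 0 100; echo '[[0,0.0112,-0.032,0],[0,0.0112,-0.032,0],[0,0,0,0],[0,0,0,0]]' | python3 jog.py; python3 -c "
from h import *
to(.558,.166,.141,1.738)"
```

```text
time: 15.0
tool_pos: [0.5585, 0.1663, 0.1412]
tcp_rot: [2.035, 2.393, 0.001]
wrist_force: [3.0, 0.3, -0.7]
width: 0.105
grip_force: 97.5
time: 15.5
tool_pos: [0.5587, 0.1663, 0.1423]
tcp_rot: [-2.035, -2.392, 0.002]
wrist_force: [7.4, 2.4, -13.3]
width: 0.102
grip_force: 97.8
t 15.5 pos [0.5587 0.1663 0.1423] a 1.732 move [-0.0002 -0.0008  0.0013] turn -0.006 q6 0.085 F [  7.39   2.44 -13.31] M [ 0.244 -1.09   0.128] w 0.102 97.83246874809265
```

The pull is at 13 N, so I'll continue in small steps.

Converted, -0.002 m is -0.032, 0.0007 m is 0.0112.

```bash
for k in 1; do echo '[[0,0.0112,-0.032,0],[0,0,0,0],[0,0,0,0]]' | python3 jog.py|sed -n 2,4p; echo '[[0,0.0112,-0.032,0],[0,0,0,0],[0,0,0,0]]' | python3 jog.py|sed -n 2,4p;echo '[[0,0.0128,-0.032,0],[0,0,0,0],[0,0,0,0]]' | python3 jog.py|sed -n 2,4p; done
```

```text
tool_pos: [0.5596, 0.1665, 0.1448]
tcp_rot: [-2.035, -2.392, 0.002]
wrist_force: [6.3, 1.2, -10.4]
tool_pos: [0.5606, 0.1667, 0.1477]
tcp_rot: [-2.035, -2.393, 0.001]
wrist_force: [5.8, 1.1, -7.1]
tool_pos: [0.5612, 0.1667, 0.1494]
tcp_rot: [-2.035, -2.392, 0.001]
wrist_force: [6.0, 1.9, -9.3]
```

The seal is broken: the force dropped and the TCP has risen 8 mm. I'll raise it another 8 mm along the arc.

Converted, -0.002 m is -0.032, 0.0009 m is 0.0144.

```bash
echo '[[0,0.0128,-0.032,0],[0,0.0128,-0.032,0],[0,0.0144,-0.032,0],[0,0.0144,-0.032,0],[0,0,0,0]]' | python3 jog.py>/dev/null; echo '[[0,0,0,0],[0,0,0,0],[0,0,0,0],[0,0,0,0]]' | python3 jog.py; python3 -c "
from h import *
import cv2
to(.558,.166,.141,1.738)
s=read_camera('scene');t=read_camera('top')
c=lambda im,x,y:cv2.resize(im[y:y+75,x:x+100,::-1],(400,300),interpolation=cv2.INTER_CUBIC)
cv2.imwrite('pics/c5.png',np.vstack([np.hstack([c(s,310,180),c(t,205,160)]),np.hstack([c(s,250,150),c(t,305,180)])]))"
```

```text
time: 17.75
tool_pos: [0.564, 0.1672, 0.1564]
tcp_rot: [-2.035, -2.391, 0.003]
wrist_force: [7.0, 1.8, -12.2]
width: 0.103
grip_force: 98.3
t 17.75 pos [0.564  0.1672 0.1564] a 1.732 move [-0.0002 -0.0061  0.0154] turn -0.006 q6 0.085 F [  7.01   1.8  -12.16] M [ 0.234 -0.437  0.191] w 0.103 98.30085039138794
```

View pics/c5.png

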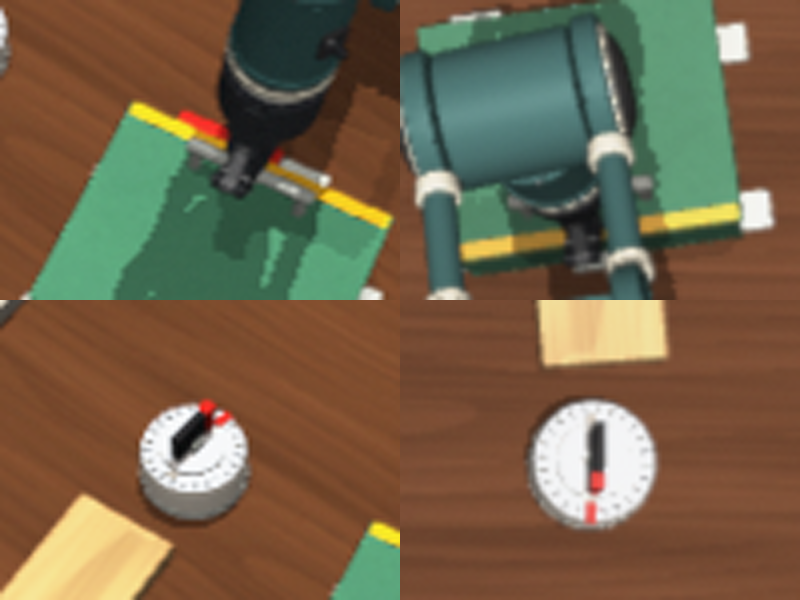

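The lid is visibly ajar: its front corner moved up from (131,113) to (135,104) in the scene crop, and 15 mm of TCP rise means about 0.10 rad. The key is still on the mark, so I'm handing in.

```bash
python3 -c "
from workcell import bot, read_camera, camera_info, finish_job
print(finish_job())"
```

```text
the job is handed in; nothing more can be done
None
```

I've handed the job in (the result wasn't reported): the key is at its stop with the red wing on the mark, wound in part turns on one grip, and the gripper holds the lid about 0.10 rad (18 mm) ajar, estimated from a 15 mm rise at the handle.

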